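Work a slab guide stick past the keeper post into its rack

TASK

Put the long wooden guide stick away in the low blue three-sided rack by pushing it across the table with the fingers: tuck one end in behind the red keeper post, then swing the other end in until the stick lies flush along the rack's back rail. Only push: the stick must stay down on the table and must never be pinched between the fingers. Leave everything else on the table where it is.

Things in the scene. Friction and masses are not known exactly. Their poses are not given: they have to be found in the camera images.
- stick: Guide stick lying flat on the table, free to slide: 260 mm long, 26 mm wide (18 mm over the last 12 mm at each end), 22 mm high, 120 to 230 g; a white patch on top of its +x half; pale wood with a dark strip along each long side. Origin at the centre of its underside; x runs along its length, z up.
- end_a (a point): Centre of the stick's end face at its +x end, 11 mm above its underside.
- end_b (a point): Centre of the stick's end face at its -x end, 11 mm above its underside.
- edge_l: Part of the stick: dark hardwood strip, 4 mm thick, 236 mm long and 22 mm high, along the stick's +y long side. Its frame is the stick's.
- edge_r: Part of the stick: dark hardwood strip, 4 mm thick, 236 mm long and 22 mm high, along the stick's -y long side. Its frame is the stick's.
- rack: Fixed low blue-painted wooden rack, open at the front (-x, towards the robot) and without a raised floor (the stick slides in on the table). Origin on the table at the middle of the back rail's inner face; x points out through the back rail, y along it. Inner length 300 mm (y -150 to +150), back rail 16 mm thick, side cheeks 12 mm thick reaching 110 mm forward (x -110 to 0); all walls 40 mm high. The whole stick, 260 mm, lies along the back rail when home.
- post: Fixed red keeper post, 20 mm in diameter and 55 mm high, in the rack's mouth 95 mm in front of the back rail's inner face and 100 mm to one side of the rack's middle (rack x -95 mm, y +100 or -100 mm; it varies). The gap from it to the farther cheek is 240 mm, shorter than the stick. Origin at its foot. Its steel flange is flat on the table and no obstacle.
- blank: Flat steel plug on the table, 34 mm in diameter, in the post place that is not in use (the mirror image of the post). No obstacle. Origin at its centre.
- jar: Glaze jar, 54 mm in diameter, 70 mm high, standing beside the rack's +y cheek. Origin at its foot. To be left alone.
- mug: Clay mug, 72 mm in diameter, 60 mm high, standing beside the rack's -y cheek. Origin at its foot. To be left alone.
- brush: Paint brush 170 mm long lying behind the back rail. To be left alone.
- can: Plain green drinks can, 64 mm in diameter, 110 mm high, to the right. Origin at its foot. To be left alone.
- handset: Black flat slab (a handset), 75 by 150 by 9 mm, at the right front. To be left alone.
- paddle: Wooden spatula 260 mm long lying at the left. To be left alone.
Not all that is in view belongs to the job. Several things have the shape of the post; the one meant has the colours described above.

How it is judged:
By the outcome, as a careful person would: the job done as asked, in the order asked, and still so for the second after the job is handed in, with the robot touching nothing.
It also fails if it takes over 72 s, if anything falls off the work surface, if the arm or the gripper's body presses on something with over 40 N, if the wrist force passes 120 N, or if a joint passes its speed limit or range.

ROBOT

A 6-joint arm with a two-finger parallel gripper is mounted at the origin on the work surface. World frame = base frame: x ahead of the robot, y to its left, z up, the work surface at z = 0. Lengths are in mm, angles in rad, forces in N, time in s.
With the tool pointing down it reaches from about 300 to 775 mm from the base axis. Payload 14.6 kg.
Tool frame: the origin (TCP) lies at the very end of the fingers, on their centre line; the grasp point (between the pads) lies 19 mm behind it (bot.grip_point_offset is the distance from the TCP to the grasp point, in mm); z points along the fingers, y is the direction in which the jaws open and shut (so a half turn about z gives the same grasp; the last joint's range is limited). The gripper opens to 85 mm and grips with 20 to 120 N. Pads are 22 mm wide; open, the fingers measure 114 mm over their backs; the gripper's body (76 mm by 85 mm) begins 54 mm behind the grasp point. The pads swing forward as they close: fully open they stand 13 mm farther back than shut.
Start: joints at [1.244, 0.3, 1.521, -0, 1.321, -0.067], TCP at [141.286, 531.533, 231.281] pointing down, gripper open.
Joint ranges: [-3.03, 3.03], [-0.79, 2.21], [0.23, 2.52], [-1.04, 4.18], [0, 3.07], [-2.55, 2.55]. Speed limits (rad/s): [2.22, 2.22, 2.57, 3.14, 3.14, 3.14].

INTERFACE

Orientations are given as a rotation vector (axis times angle).
In Python, from rig import bot gives the robot as it stands.
- The arm moves only by the tool jog_arm, never from a script. Its argument "plan" is text: rows parted by semicolons, each of 5 numbers parted by spaces: the gripper's target within -1 to 1 (shut at 1, half-way at 0, fully open at -1), then the shift along the tool's x, y, z in m, then the turn about the tool's z in degrees. In form: claw tx ty tz twist; .... A call has 1 to 20 rows; each row shifts and turns the pose as measured when the row begins, along the tool's axes as they then stand; what a row does not reach is not made up. A row lasts 1/8 s, in which the tool goes at most 62.5 mm and 10.7 degrees, less where a joint would pass 70% of its speed; a pose out of reach is approached as far as the arm can. A call is refused whole if a number of a shift passes 0.0625 or a number of a turn 10.7, either way. A call with a gripper value outside its range is refused whole. The fingers move at their own pace and stop on an object; "newtons" is the grip in N (left out, the last holds). Time passes only in rows, so rows that do not move let the fingers close. It gives the time, the measured TCP pose, the force and the opening at its end, in the units of the state.
- bot.get_state(): the state, without advancing time (a new reading comes with each control period).
- bot.snapshot(name): name is "side" or "top" or "wrist"; returns a dict with "img" (480x640x3 uint8, red, green, blue), "depth" (480x640 float32, mm along the optical axis (not along the pixel's ray), 0 where there is no reading), "fx", "fy", "cx", "cy" (pixels), "dist" ([k1, k2, p1, p2, k3] as OpenCV has them; the pictures are not rectified), "world_from_camera" (4x4, takes a point from camera to world coordinates). Camera axes: x right, y down, z forward; pixel columns grow to the right and rows downward; lengths in mm; the calibration is good to about 2 mm. A picture is of the moment at which its call begins.
- bot.hand_in(): hands the job in, once; it reports no verdict.
Trained networks look in the newest picture that a camera, given by its name, has taken for a name from the list of things; names that differ only in an ending like _2 or _b are one class to them, and where a whole thing is asked for, a point or a joint stands for the part that bears it (a point fixed in the world has none). Each returns a list of dicts, best first, with "score" (0 to 1); they miss things now and then, are a little off and sometimes report something else, mostly with a low value. They report only what shows in the picture. A call takes as long as a camera call. They do not tell look-alikes from the thing itself.
- bot.spot_in(camera, name): "point" ([row, column] in pixels, amid what is visible of it).
- bot.regions_of(camera, name): "mask" (480x640 bool, what is visible of it) and "point" ([row, column] in pixels, amid what is visible of it).
The state is a dict: "clock": time; "qpos": joint angles; "qd": joint speeds; "joint_torque": joint torques, N m; "position": TCP position; "orientation": TCP orientation; "wrist_force": force on the tool from outside, world axes, zero at the start; "wrist_torque": the same for the moment, N m; "grip_width": finger opening in mm.
Only numpy, scipy, OpenCV 4.12 (cv2) and the standard library are available. Lean on these libraries where they do the work, as an engineer would, in place of code of your own. Each camera call takes 0.05 s, during which the arm holds its last target. There are 200 camera calls.

## Working session

There is one attempt and no reset: what is moved stays moved. The work goes in short steps, Python scripts to look and compute and a tool call to move; the robot and the scene stay as the last step left them, time stands still between calls to the robot, and variables do not carry over. Pictures are saved under pics/ and viewed, about 8 in all and at most 12, crops included, and the job is handed in when it is done.

Besides the shell and the picture viewer there is one more tool, called after "Call:" as name(argument=value, ...), one argument or row to a line, values as JSON. jog_arm: Moves the arm, as the interface text tells. Its arguments: {"type":"object","properties":{"plan":{"type":"string"},"newtons":{"type":"number"}},"required":["plan"]}

```bash
ls; mkdir -p pics; cat > h.py <<'E'
import numpy as np, cv2
from rig import bot
def world(s,r,c,z=None):
    """pixel -> world at depth or on plane z"""
    K=np.array([[s['fx'],0,s['cx']],[0,s['fy'],s['cy']],[0,0,1]])
    p=cv2.undistortPoints(np.array([[[c,r]]],float),K,np.array(s['dist']))[0,0]
    T=np.array(s['world_from_camera']); d=np.array([p[0],p[1],1.])
    R=T[:3,:3]@d; o=T[:3,3]
    k=s['depth'][int(r),int(c)] if z is None else (z-o[2])/R[2]
    return o+k*R
def save(s,n): cv2.imwrite('pics/'+n,s['img'][:,:,::-1])
E
python3 - <<'E'
from h import *
np.set_printoptions(precision=1,suppress=True)
st=bot.get_state(); print(st)
for cam in ['top','side']:
    s=bot.snapshot(cam); save(s,cam+'0.png'); print(cam,s['world_from_camera'])
    for n in ['stick','end_a','end_b','post','rack','blank','jar','mug','can']:
        for d in bot.spot_in(cam,n)[:3]:
            r,c=d['point']; print(n,round(d['score'],2),np.round([r,c]),world(s,r,c))
E
```

```text
pics
{'clock': 0.0, 'qpos': array([ 1.2,  0.3,  1.5, -0. ,  1.3, -0.1]), 'qd': array([ 0., -0., -0., -0., -0.,  0.]), 'joint_torque': array([ -0. , -54.4, -36.2,  -0. ,   0. ,   0. ]), 'position': array([141.2, 531.3, 230.7]), 'orientation': array([-0.4, -3.1,  0. ]), 'wrist_force': array([-1.1,  0.4, -0.3]), 'wrist_torque': array([ 0., -0., -0.]), 'grip_width': 85.23442863011009}
top [[   0.    -1.     0.1  420.9]
 [  -1.    -0.    -0.   -18.5]
 [   0.    -0.1   -1.  1383.7]
 [   0.     0.     0.     1. ]]
stick 0.78 [258. 340.] [495.8 -63.5  20.5]
end_a 0.6 [255. 337.] [503.9 -56.3  19.6]
end_b 0.6 [255. 337.] [503.9 -56.3  19.6]
post 0.63 [227. 292.] [574.6  67.8  54.4]
post 0.61 [271. 278.] [456.5 105.3   6.7]
post 0.4 [253. 259.] [505.2 156.6  25.3]
rack 0.84 [192. 324.] [673.4 -16.   35.8]
rack 0.29 [256. 338.] [501.8 -59.2  24.3]
blank 0.67 [226. 365.] [ 586.4 -132.5    5.4]
jar 0.87 [209. 242.] [617.4 199.7  70.6]
mug 0.73 [197. 422.] [ 671.7 -291.3    5.3]
can 0.95 [233. 489.] [ 564.4 -444.9  107.4]
side [[    1.     -0.1     0.1   353.5]
 [   -0.2    -0.6     0.8 -1066.6]
 [    0.     -0.8    -0.6   872.9]
 [    0.      0.      0.      1. ]]
stick 0.9 [272. 321.] [502.1 -86.7  20.9]
stick 0.18 [319. 415.] [ 677.8 -253.2    7.4]
end_a 0.95 [271. 320.] [500.4 -85.5  22.2]
end_b 0.95 [271. 320.] [500.4 -85.5  22.2]
post 0.73 [204. 402.] [771.  189.5  -2.6]
post 0.63 [212. 306.] [504.5 189.2  -1.4]
post 0.47 [225. 292.] [458.4 110.2  16.6]
rack 0.85 [257. 393.] [679.1 -59.4  19.4]
rack 0.25 [193. 348.] [619.3 190.4  46.7]
jar 0.63 [192. 347.] [614.9 185.2  52. ]
jar 0.23 [273. 319.] [498.  -86.3  18.1]
mug 0.64 [320. 415.] [ 676.8 -254.3    5.7]
can 0.94 [390. 392.] [ 558.3 -491.5   99.6]
can 0.6 [155. 288.] [489.9 510.6  -1.1]
```

```bash
python3 - <<'E'
from h import *
np.set_printoptions(precision=1,suppress=True)
s=bot.snapshot('top')
im=cv2.resize(s['img'][130:330,200:466],None,fx=3,fy=3,interpolation=cv2.INTER_CUBIC)
cv2.imwrite('pics/top1.png',im[:,:,::-1])
hsv=cv2.cvtColor(s['img'],cv2.COLOR_RGB2HSV)
d=s['depth']
for n in ['stick','rack']:
    m=bot.regions_of('top',n)[0]['mask']
    z=20 if n=='stick' else 40
    print(n,m.sum())
    pts=np.array([world(s,r,c,22 if n=='stick' else 40)[:2] for r,c in np.argwhere(m)],np.float32)
    print(cv2.minAreaRect(pts), cv2.boxPoints(cv2.minAreaRect(pts)))
red=((hsv[...,0]<8)|(hsv[...,0]>172))&(hsv[...,1]>120)&(hsv[...,2]>60)
n,l,st,ce=cv2.connectedComponentsWithStats(red.astype(np.uint8))
for i in range(1,n):
    if st[i,4]>15: c,r=ce[i]; print('red',st[i],world(s,r,c,55))
E
```

```text
stick 864
((499.76593017578125, -62.098876953125), (256.5431213378906, 27.997486114501953), 77.9607162475586) [[ 459.3 -184.6]
 [ 486.7 -190.5]
 [ 540.2   60.4]
 [ 512.8   66.3]]
rack 1175
((628.86279296875, -29.82666015625), (123.0547103881836, 323.6632385253906), 2.1866557598114014) [[ 561.2  129.5]
 [ 573.6 -193.9]
 [ 696.5 -189.2]
 [ 684.2  134.2]]
red [406 124  13   7  90] [ 857.  -253.5   55. ]
red [290 224   6   7  35] [574.8  66.3  55. ]
```

View pics/top1.png

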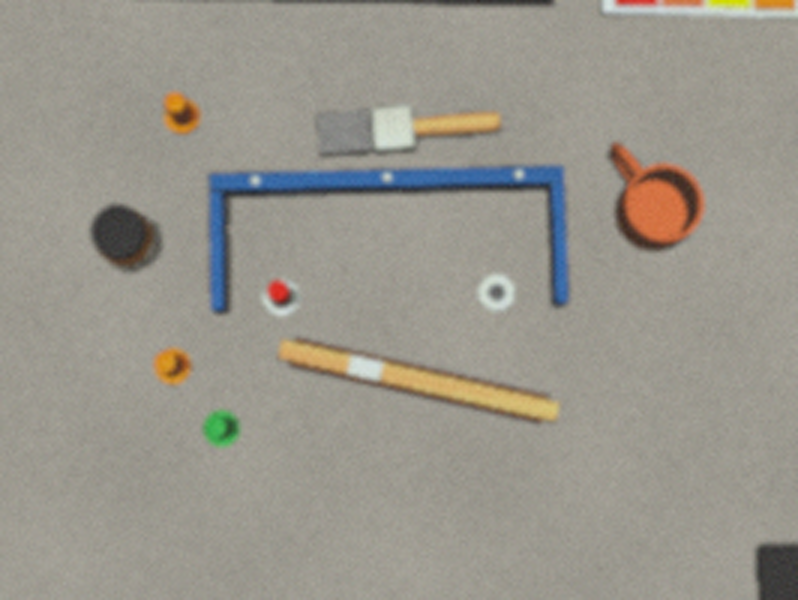

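View pics/side0.png

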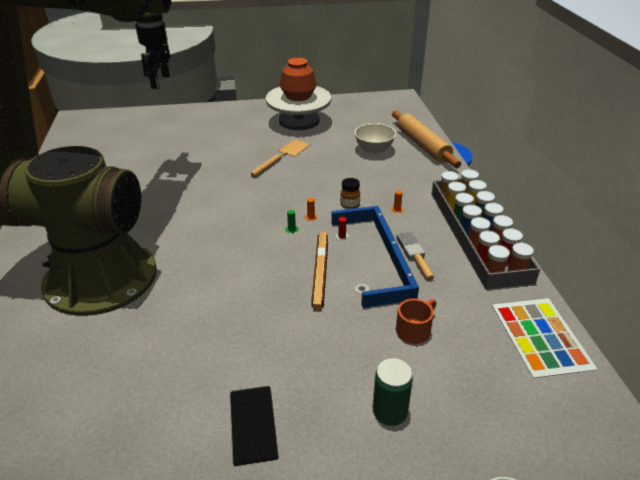

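The top crop shows the red post at crop (280,293), inside the left (+y) mouth, and the blank at (497,292). The stick's white-patched end_a is at (285,350), just in front of the post, and end_b is at (555,410). The side view agrees with this. The fitted rack pose predicts the post within 2 mm.

The plan has four steps:
1. Push end_a axially to the right until it clears the post.
2. Rotate the stick to about 45°.
3. Push it axially in behind the post.
4. Swing end_b in.

```bash
cat >> h.py <<'E'
from scipy.spatial.transform import Rotation as Ro
YAW=np.radians(2.19); O=np.array([674.4,-28.1]); C,S=np.cos(YAW),np.sin(YAW)
RM=np.array([[C,-S],[S,C]])
def r2w(p): return O+RM@np.array(p,float)
def w2r(p): return RM.T@(np.array(p[:2])-O)
def axis_yaw(): 
    R=Ro.from_rotvec(bot.get_state()['orientation']).as_matrix(); return np.degrees(np.arctan2(R[1,0],R[0,0])),R
def plan(wps,claw=1):
    """wps: (rack x, rack y, z, yaw of tool x in rack deg or None, mm/row) -> rows text"""
    st=bot.get_state(); p=np.array(st['position'],float); yaw,R=axis_yaw(); out=[]
    print('at rack',np.round(w2r(p),1),'z',round(p[2],1),'yaw',round(yaw-np.degrees(YAW),1),'tilt',R[:,2].round(3),'F',np.round(st['wrist_force'],1),'t',round(st['clock'],2),'grip',round(st['grip_width'],1))
    for x,y,z,yw,step in wps:
        t=np.r_[r2w((x,y)),z]; d=t-p
        dy=0 if yw is None else (yw+np.degrees(YAW)-yaw+180)%360-180
        n=max(1,int(np.ceil(max(np.linalg.norm(d)/step,abs(dy)/10))))
        for i in range(n):
            a=np.radians(yaw); w=d/n
            tx=w[0]*np.cos(a)+w[1]*np.sin(a); ty=w[0]*np.sin(a)-w[1]*np.cos(a)
            out.append(f'{claw} {tx/1e3:.4f} {ty/1e3:.4f} {-w[2]/1e3:.4f} {-dy/n:.1f}'); yaw+=dy/n
        p=t
    print(len(out)); print('; '.join(out))
def stick(name='top',view=None):
    s=bot.snapshot(name); r=bot.regions_of(name,'stick')
    m=r[0]['mask']; P=np.array([w2r(world(s,a,b,22)) for a,b in np.argwhere(m)],np.float32)
    (cx,cy),(w,h),_=cv2.minAreaRect(P); B=cv2.boxPoints(cv2.minAreaRect(P))
    e=[B[1]-B[0],B[2]-B[1]]; u=max(e,key=np.linalg.norm); u=u/np.linalg.norm(u); u=u*np.sign(u[1])
    c=np.array([cx,cy])
    print(f'stick score {r[0]["score"]:.2f} size {w:.0f}x{h:.0f} centre {c.round(1)} theta {np.degrees(np.arctan2(u[0],u[1])):.1f} a {(c+130*u).round(1)} b {(c-130*u).round(1)}')
    if view:
        im=cv2.resize(s['img'][130:330,200:466],None,fx=2.5,fy=2.5,interpolation=cv2.INTER_CUBIC); cv2.imwrite('pics/'+view,im[:,:,::-1])
    return s
E
python3 - <<'E'
from h import *
stick()
th=np.radians(14.2); u=np.array([np.sin(th),np.cos(th)])
a=np.array([-144.3,97]); q=a+36*u; print(q)
# end push: tool y axis along stick width? tool x along stick axis -> yaw of tool x = 90-14
plan([(q[0],q[1],120,166,60),(q[0],q[1],10,166,40)])
E
```

```text
stick score 0.59 size 258x32 centre [-175.3  -26. ] theta 13.1 a [-145.9  100.6] b [-204.7 -152.7]
[-135.46893411  131.9000326 ]
at rack [-511.3  579.6] z 231.3 yaw 162.9 tilt [ 0.  0. -1.] F [-1.4 -0.5 -0.4] t 1.25 grip 85.3
13
1 -0.0491 -0.0318 0.0111 -0.3; 1 -0.0489 -0.0320 0.0111 -0.3; 1 -0.0487 -0.0323 0.0111 -0.3; 1 -0.0486 -0.0325 0.0111 -0.3; 1 -0.0484 -0.0328 0.0111 -0.3; 1 -0.0482 -0.0331 0.0111 -0.3; 1 -0.0480 -0.0333 0.0111 -0.3; 1 -0.0478 -0.0336 0.0111 -0.3; 1 -0.0477 -0.0338 0.0111 -0.3; 1 -0.0475 -0.0341 0.0111 -0.3; 1 0.0000 0.0000 0.0367 0.0; 1 0.0000 0.0000 0.0367 0.0; 1 0.0000 0.0000 0.0367 0.0
```

Call:
jog_arm(
  plan="1 -0.049 -0.032 0.011 -0.3; 1 -0.049 -0.032 0.011 -0.3; 1 -0.049 -0.032 0.011 -0.3; 1 -0.049 -0.032 0.011 -0.3; 1 -0.048 -0.033 0.011 -0.3; 1 -0.048 -0.033 0.011 -0.3; 1 -0.048 -0.033 0.011 -0.3; 1 -0.048 -0.034 0.011 -0.3; 1 -0.048 -0.034 0.011 -0.3; 1 -0.048 -0.034 0.011 -0.3; 1 0 0 0 0; 1 0 0 0 0",
  newtons=40,
)

```text
clock: 2.75
position: [547.6, 85.5, 118.5]
orientation: [0.319, 3.122, 0.006]
wrist_force: [0.1, -0.1, -0.4]
grip_width: -0.2
```

```bash
python3 - <<'E'
from h import *
s=bot.snapshot('wrist'); save(s,'w1.png')
plan([(-136,134,120,166,60),(-136,134,12,166,40)])
E
```

```text
at rack [-122.4  118.4] z 118.6 yaw 166.2 tilt [ 0.004  0.004 -1.   ] F [ 0.8 -0.2  0.4] t 2.8 grip -0.2
4
1 0.0169 0.0119 -0.0014 0.2; 1 0.0000 0.0000 0.0360 -0.0; 1 0.0000 0.0000 0.0360 -0.0; 1 0.0000 0.0000 0.0360 -0.0
```

View pics/w1.png

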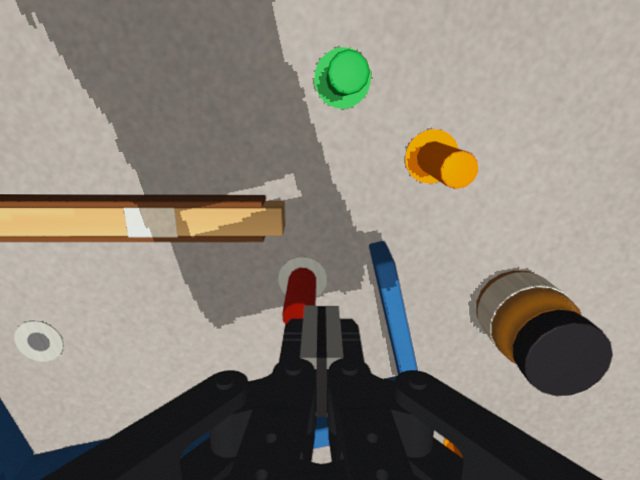

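The wrist picture shows stick end_a at about (218,284) and the red post foot at (275,302). The fingers are shut. I'll use this view for a finer pose.

```bash
python3 - <<'E'
from h import *
s=bot.snapshot('wrist')
for n,r,c,z in [('a corner',207,284,22),('a corner',235,284,22),('side far',196,1,22),('side far',241,1,22),('post foot',275,302,0),('blank',341,38,0),('cheek tip',243,378,40)]:
    print(n,w2r(world(s,r,c,z)).round(1))
E
```

```text
a corner [-150.2  103.2]
a corner [-133.1   98.4]
side far [-196.7  -57.2]
side far [-171.1  -70.9]
post foot [-95.2  99. ]
blank [ -91.2 -102.1]
cheek tip [-120.6  152.7]
```

Call:
jog_arm(
  plan="1 0.017 0.012 -0.001 0; 1 0 0 0.036 0; 1 0 0 0.036 0; 1 0 0 0.036 0; 1 0 0 0 0",
)

```text
clock: 3.48
position: [529.6, 109.3, 12.4]
orientation: [0.305, 3.119, 0.009]
wrist_force: [-0.2, 0.6, 0.2]
grip_width: -0.3
```

```bash
python3 - <<'E'
from h import *
th=np.radians(13.5); u=np.array([np.sin(th),np.cos(th)])
q=np.array([-144.5,98]); 
f=q-u*60+u*16
plan([(*(q+u*20),12,166.5,14),(*f,12,166.5,8)])
E
```

```text
at rack [-139.4  142.9] z 12.4 yaw 166.6 tilt [ 0.008  0.005 -1.   ] F [-0.2  0.6  0.2] t 3.48 grip -0.3
11
1 -0.0027 -0.0124 0.0002 0.1; 1 -0.0027 -0.0124 0.0002 0.1; 1 -0.0000 -0.0071 -0.0000 -0.0; 1 -0.0000 -0.0071 -0.0000 -0.0; 1 -0.0000 -0.0071 -0.0000 -0.0; 1 -0.0000 -0.0071 -0.0000 -0.0; 1 -0.0000 -0.0071 -0.0000 -0.0; 1 -0.0000 -0.0071 -0.0000 -0.0; 1 -0.0000 -0.0071 -0.0000 -0.0; 1 -0.0000 -0.0071 -0.0000 -0.0; 1 -0.0000 -0.0071 -0.0000 -0.0
```

Call:
jog_arm(
  plan="1 -0.002 -0.012 0 0.3; 1 -0.002 -0.012 0 0.3; 1 0 -0.007 0 0; 1 0 -0.007 0 0; 1 0 -0.007 0 0; 1 0 -0.007 0 0; 1 0 -0.007 0 0; 1 0 -0.007 0 0; 1 0 -0.007 0 0; 1 0 -0.007 0 0; 1 0 -0.007 0 0",
)

```text
clock: 4.85
position: [516.9, 18.8, 17.2]
orientation: [0.321, 3.11, 0.012]
wrist_force: [0.4, 1.0, 1.8]
grip_width: -0.1
```

```bash
python3 - <<'E'
from h import *
stick(view='top2.png')
plan([(0,0,12,None,1000)])
E
```

```text
stick score 0.73 size 203x29 centre [-196.  -108.5] theta 13.9 a [-164.7   17.7] b [-227.2 -234.6]
at rack [-155.7   52.6] z 17.0 yaw 166.0 tilt [ 0.015  0.006 -1.   ] F [ 0.1 -1.  -0.3] t 4.95 grip 0.5
1
1 -0.1638 -0.0134 0.0050 0.0
```

View pics/top2.png

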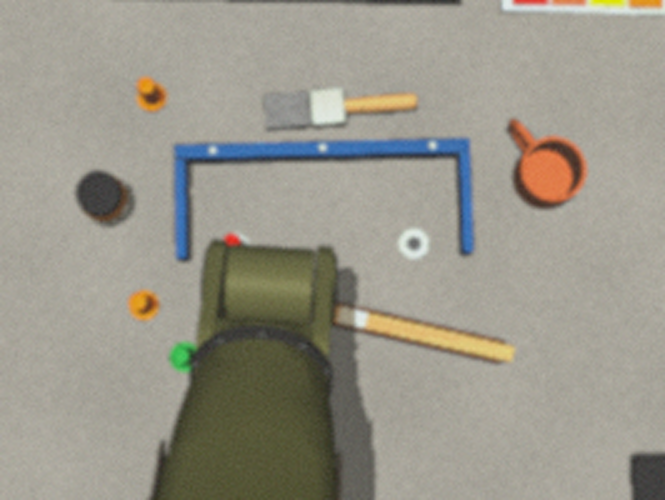

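The crop shows the stick pushed right with its angle kept. end_b is at crop (512,353), and end_a, under the arm, works out at rack (-158,45), clear of the post. Next I'll go round to the front side near end_a and push inward to rotate the stick.

```bash
python3 - <<'E'
from h import *
plan([(-153,68,11,166,30),(-205,62,11,166,30),(-200,26,11,166,30)])
E
```

```text
at rack [-155.7   52.6] z 17.0 yaw 166.0 tilt [ 0.015  0.006 -1.   ] F [ 0.1 -1.  -0.3] t 4.95 grip 0.5
5
1 0.0011 0.0156 0.0060 -0.0; 1 0.0245 -0.0092 -0.0000 -0.0; 1 0.0245 -0.0092 -0.0000 -0.0; 1 -0.0068 -0.0169 -0.0000 -0.0; 1 -0.0068 -0.0169 -0.0000 -0.0
```

Call:
jog_arm(
  plan="1 0.001 0.016 0.005 0; 1 0.025 -0.009 0 0; 1 0.025 -0.009 0 0; 1 -0.007 -0.017 0 0; 1 -0.007 -0.017 0 0; 1 0 0 0 0",
)

```text
clock: 5.7
position: [471.8, -4.4, 9.1]
orientation: [0.317, 3.113, 0.011]
wrist_force: [-0.8, 1.6, -0.1]
grip_width: -0.1
```

```bash
python3 - <<'E'
from h import *
s=stick('wrist'); save(s,'w2.png')
plan([(-188,26,10,166,12),(-160,18,10,158,7),(-128,4,10,145,7)])
E
```

```text
stick score 0.84 size 133x42 centre [-183.9  -37.8] theta 14.1 a [-152.2   88.3] b [-215.5 -163.9]
at rack [-201.7   32.1] z 9.1 yaw 166.2 tilt [ 0.013  0.006 -1.   ] F [-0.9 -0.2  0.5] t 5.8 grip -0.1
12
1 -0.0074 -0.0013 -0.0005 0.1; 1 -0.0074 -0.0013 -0.0005 0.1; 1 -0.0058 -0.0002 -0.0000 1.6; 1 -0.0058 -0.0000 -0.0000 1.6; 1 -0.0058 0.0001 -0.0000 1.6; 1 -0.0058 0.0003 -0.0000 1.6; 1 -0.0058 0.0005 -0.0000 1.6; 1 -0.0070 -0.0002 -0.0000 2.6; 1 -0.0070 0.0001 -0.0000 2.6; 1 -0.0070 0.0004 -0.0000 2.6; 1 -0.0069 0.0008 -0.0000 2.6; 1 -0.0069 0.0011 -0.0000 2.6
```

View pics/w2.png

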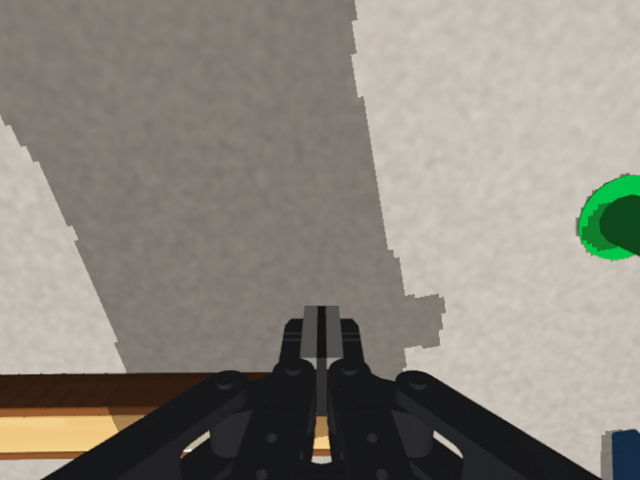

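The wrist view shows the fingers in front of the stick at column 320, with end_a hidden behind them, so I'll shift a little further from the end and push.

Call:
jog_arm(
  plan="1 -0.005 -0.008 0 0; 1 -0.008 -0.002 0 0; 1 -0.006 0 0 1.6; 1 -0.006 0 0 1.6; 1 -0.006 0 0 1.6; 1 -0.006 0 0 1.6; 1 -0.007 0 0 2.2; 1 -0.007 0 0 2.2; 1 -0.007 0 0 2.2; 1 -0.007 0 0 2.2; 1 -0.007 0 0 2.2",
)

```text
clock: 7.18
position: [542.1, -36.0, 9.3]
orientation: [0.813, 3.024, 0.014]
wrist_force: [-0.1, -0.3, -0.8]
grip_width: 0.0
```

```bash
python3 - <<'E'
from h import *
stick(view='top3.png')
plan([(0,0,12,None,1000)])
E
```

```text
stick score 0.88 size 153x26 centre [-195.  -137.6] theta 33.1 a [-124.   -28.6] b [-265.9 -246.5]
at rack [-132.3   -3.1] z 9.4 yaw 147.8 tilt [ 0.013  0.006 -1.   ] F [-0.  -1.   0.4] t 7.28 grip 0.0
1
1 -0.1103 0.0731 -0.0026 0.0
```

View pics/top3.png

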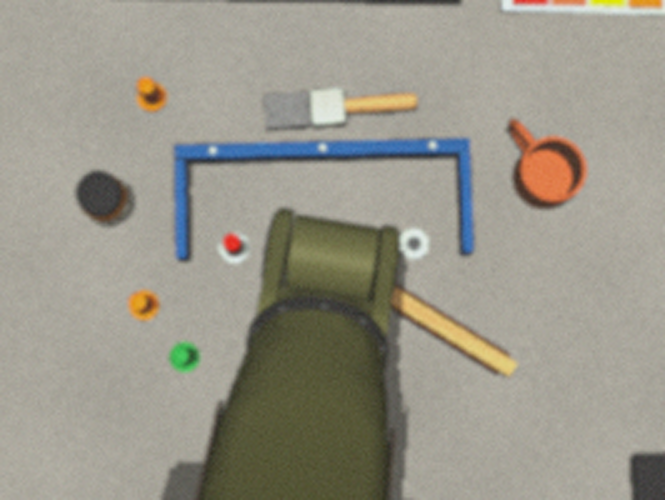

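The stick is now at θ≈33°, with end_b at crop (512,370) and end_a computed at rack (-95,16). The axial line clears the post by about 20 mm. Next is going round to end_b.

```bash
python3 - <<'E'
from h import *
plan([(-145,5,12,147,20),(-160,5,70,147,60),(-257,-230,70,147,55),(-257,-230,11,147,30)])
E
```

```text
at rack [-132.3   -3.1] z 9.4 yaw 147.8 tilt [ 0.013  0.006 -1.   ] F [-0.  -1.   0.4] t 7.28 grip 0.0
9
1 0.0150 0.0001 -0.0026 0.8; 1 0.0126 -0.0082 -0.0580 -0.0; 1 -0.0093 -0.0500 -0.0000 -0.0; 1 -0.0093 -0.0500 -0.0000 -0.0; 1 -0.0093 -0.0500 -0.0000 -0.0; 1 -0.0093 -0.0500 -0.0000 -0.0; 1 -0.0093 -0.0500 -0.0000 -0.0; 1 0.0000 0.0000 0.0295 -0.0; 1 0.0000 0.0000 0.0295 -0.0
```

Call:
jog_arm(
  plan="1 0.015 0 -0.002 0.8; 1 0.013 -0.008 -0.058 0; 1 -0.009 -0.05 0 0; 1 -0.009 -0.05 0 0; 1 -0.009 -0.05 0 0; 1 -0.009 -0.05 0 0; 1 -0.009 -0.05 0 0; 1 0 0 0 0",
)

```text
clock: 8.28
position: [414.7, -268.3, 68.8]
orientation: [0.83, 3.019, 0.013]
wrist_force: [-0.6, -0.5, -0.3]
grip_width: -0.2
```

```bash
python3 - <<'E'
from h import *
s=bot.snapshot('wrist'); save(s,'w3.png')
m=bot.regions_of('wrist','stick')[0]['mask']; P=np.array([w2r(world(s,a,b,22)) for a,b in np.argwhere(m)],np.float32)
u=np.array([.546,.838]); t=P@u; print('b end along',t.min(), 'centroid near end',P[t<t.min()+15].mean(0), P[(t>t.min()+15)&(t<t.min()+60)].mean(0))
plan([(-257,-230,70,147,55),(-257,-230,11,147,30)])
E
```

```text
b end along -304.6672106933594 centroid near end [-237.37413 -199.13803] [-220.41722 -175.23015]
at rack [-267.6 -227.9] z 68.7 yaw 147.2 tilt [ 0.012  0.006 -1.   ] F [ 0.9 -0.3 -0.5] t 8.38 grip -0.1
3
1 -0.0100 0.0040 -0.0013 0.2; 1 0.0000 0.0000 0.0295 -0.0; 1 0.0000 0.0000 0.0295 -0.0
```

View pics/w3.png

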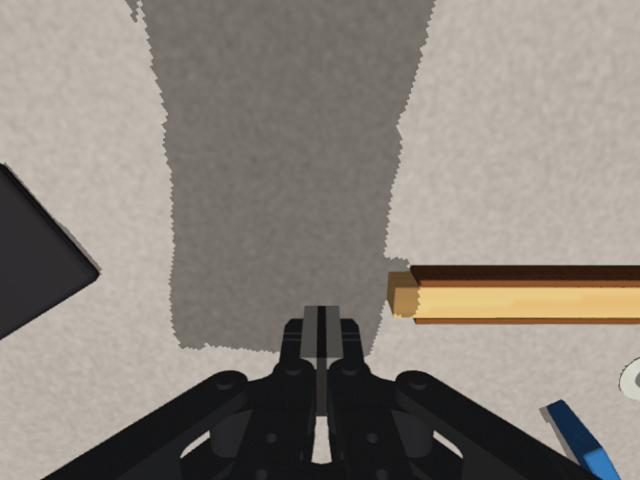

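The wrist view shows end_b at about (295,390), right of the fingers and a few mm off the tool's line. I'll descend on the axis line and then push along it.

```bash
python3 - <<'E'
from h import *
u=np.array([.546,.838]);n=np.array([.838,-.546]); L=lambda s:u*s+n*-89.5
plan([(*L(-337),68,146.9,55),(*L(-337),10,146.9,30)])
E
```

```text
at rack [-267.6 -227.9] z 68.7 yaw 147.2 tilt [ 0.012  0.006 -1.   ] F [ 0.9 -0.3 -0.5] t 8.38 grip -0.1
3
1 -0.0102 -0.0001 0.0007 0.3; 1 0.0000 0.0000 0.0290 -0.0; 1 0.0000 0.0000 0.0290 -0.0
```

Call:
jog_arm(
  plan="1 -0.01 0 0 0.3; 1 0 0 0.029 0; 1 0 0 0.029 0; 1 0 0 0 0; 1 0 0.012 0 0; 1 0 0.01 0 0; 1 0 0.008 0 0; 1 0 0.008 0 0; 1 0 0.008 0 0; 1 0 0.008 0 0; 1 0 0.008 0 0; 1 0 0.008 0 0; 1 0 0.008 0 0; 1 0 0.008 0 0; 1 0 0.008 0 0",
)

```text
clock: 10.25
position: [481.6, -181.1, 14.6]
orientation: [0.824, 3.015, 0.01]
wrist_force: [-0.3, -0.8, -0.7]
grip_width: 0.3
```

```bash
python3 - <<'E'
from h import *
stick(view='top4.png')
plan([(0,0,12,None,1000)])
E
```

```text
stick score 0.57 size 214x26 centre [-108.7   -8.8] theta 33.8 a [-36.4  99.2] b [-181.  -116.8]
at rack [-198.3 -145.3] z 14.6 yaw 147.3 tilt [ 0.017  0.002 -1.   ] F [-0.4 -0.5  0.5] t 10.35 grip -0.2
1
1 -0.0884 0.2294 0.0026 0.0
```

View pics/top4.png

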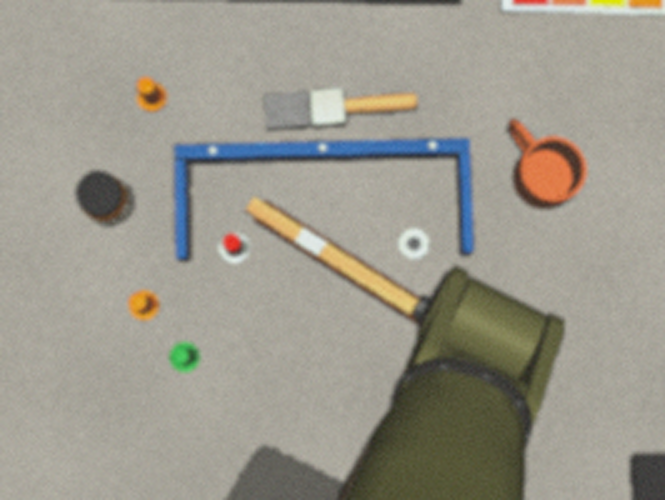

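The crop shows end_a at (255,203), past the post (232,243) and inside it. There are 62 mm more to go along the same line.

Call:
jog_arm(
  plan="1 0 0.008 0.004 0; 1 0 0.008 0.001 0; 1 0 0.008 0.001 0; 1 0 0.008 0.001 0; 1 0 0.008 0.001 0; 1 0 0.008 0.001 0; 1 0 0.007 0 0; 1 0 0.005 0 0; 1 0 0.003 0 0",
)

```text
clock: 11.48
position: [518.5, -130.1, 11.2]
orientation: [0.824, 3.003, 0.002]
wrist_force: [-0.7, -1.4, 1.9]
grip_width: -0.1
```

```bash
python3 - <<'E'
from h import *
stick(view='top5.png')
plan([(0,0,12,None,1000)])
E
```

```text
stick score 0.63 size 213x32 centre [-71.7  45. ] theta 32.2 a [ -2.5 155. ] b [-141.  -65.]
at rack [-159.7  -96. ] z 11.2 yaw 147.1 tilt [ 0.027 -0.006 -1.   ] F [ 0.3 -1.3  0.7] t 11.57 grip 0.2
1
1 -0.0821 0.1673 -0.0008 0.0
```

View pics/top5.png

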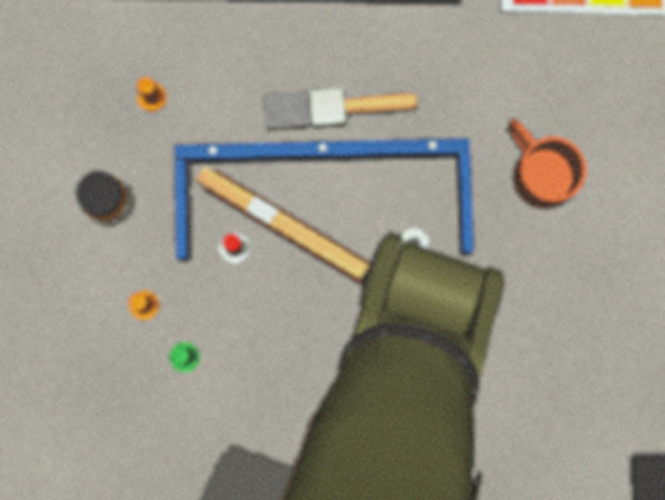

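The crop shows end_a at (205,175), rack (-15,135), tucked behind the post. end_b is still outside, at rack (-154,-85). Next I'll go round to the front face and swing end_b in.

```bash
python3 - <<'E'
from h import *
plan([(-171,-114,13,147,25),(-208,-92,12,147,40),(-166,-18,12,147,45),(-149,-8,12,147,40)])
E
```

```text
at rack [-159.7  -96. ] z 11.2 yaw 147.1 tilt [ 0.027 -0.006 -1.   ] F [ 0.3 -1.3  0.7] t 11.57 grip 0.2
6
1 -0.0003 -0.0213 -0.0018 0.1; 1 0.0215 -0.0009 0.0005 -0.0; 1 0.0215 -0.0009 0.0005 -0.0; 1 0.0025 0.0425 -0.0000 -0.0; 1 0.0025 0.0425 -0.0000 -0.0; 1 -0.0088 0.0176 -0.0000 -0.0
```

Call:
jog_arm(
  plan="1 0 -0.021 -0.002 0; 1 0.022 -0.001 0 0; 1 0.022 -0.001 0 0; 1 0.002 0.042 0 0; 1 0.002 0.042 0 0; 1 -0.007 0.018 0 0; 1 0 0 0 0",
)

```text
clock: 12.45
position: [522.4, -39.0, 11.9]
orientation: [0.827, 3.004, 0.004]
wrist_force: [-1.8, -0.1, 0.1]
grip_width: -0.2
```

```bash
python3 - <<'E'
from h import *
stick()
P=np.array([-33,104.])
w=[]
for i,th in enumerate(np.radians(np.linspace(33,3,11))):
    u=np.array([np.sin(th),np.cos(th)]);n=np.array([u[1],-u[0]]); F=P-154*u-24*n
    w.append((*F,11,180-np.degrees(th),15))
plan(w)
E
```

```text
stick score 0.80 size 159x25 centre [-55.1  65.2] theta 28.7 a [  7.4 179.2] b [-117.6  -48.8]
at rack [-153.2   -5.9] z 11.8 yaw 147.0 tilt [ 0.025 -0.005 -1.   ] F [ 0.1 -1.  -0.2] t 12.55 grip -0.1
12
1 -0.0085 0.0018 0.0004 -0.0; 1 -0.0085 0.0018 0.0004 -0.0; 1 -0.0081 -0.0010 -0.0000 -3.0; 1 -0.0081 -0.0010 -0.0000 -3.0; 1 -0.0081 -0.0010 -0.0000 -3.0; 1 -0.0081 -0.0010 -0.0000 -3.0; 1 -0.0081 -0.0010 -0.0000 -3.0; 1 -0.0081 -0.0010 -0.0000 -3.0; 1 -0.0081 -0.0010 -0.0000 -3.0; 1 -0.0081 -0.0010 -0.0000 -3.0; 1 -0.0081 -0.0010 -0.0000 -3.0; 1 -0.0081 -0.0010 -0.0000 -3.0
```

Call:
jog_arm(
  plan="1 -0.008 0.002 0 0; 1 -0.008 0.002 0 0; 1 -0.008 -0.001 0 -3; 1 -0.008 -0.001 0 -3; 1 -0.008 -0.001 0 -3; 1 -0.008 -0.001 0 -3; 1 -0.008 -0.001 0 -3; 1 -0.008 -0.001 0 -3",
)

```text
clock: 13.55
position: [581.0, -74.8, 12.8]
orientation: [0.342, 3.099, -0.003]
wrist_force: [-0.3, 0.6, 0.3]
grip_width: 0.1
```

```bash
python3 - <<'E'
from h import *
stick(view='top6.png')
plan([(0,0,12,None,1000)])
E
```

```text
Traceback (most recent call last):
  File "h.py", line 35, in stick
    m=r[0]['mask']; P=np.array([w2r(world(s,a,b,22)) for a,b in np.argwhere(m)],np.float32)
      ~^^^
IndexError: list index out of range
```

```bash
python3 - <<'E'
from h import *
s=bot.snapshot('top'); a=cv2.resize(s['img'][150:270,210:400],None,fx=2.5,fy=2.5,interpolation=cv2.INTER_CUBIC)
t=bot.snapshot('side'); b=cv2.resize(t['img'][180:320,270:460],None,fx=2.5,fy=2.5)[:300]
cv2.imwrite('pics/c6.png',np.vstack([a,b])[:,:,::-1])
plan([(0,0,12,None,1000)])
try: stick('side')
except Exception as e: print(e)
E
```

```text
at rack [-95.5 -42.6] z 12.8 yaw 165.0 tilt [ 0.023 -0.005 -1.   ] F [-0.4  0.4  0.3] t 13.75 grip -0.3
1
1 -0.0813 0.0658 0.0008 0.0
stick score 0.89 size 231x25 centre [-63.6 -24.1] theta 15.0 a [-30.  101.5] b [ -97.1 -149.7]
```

View pics/c6.png

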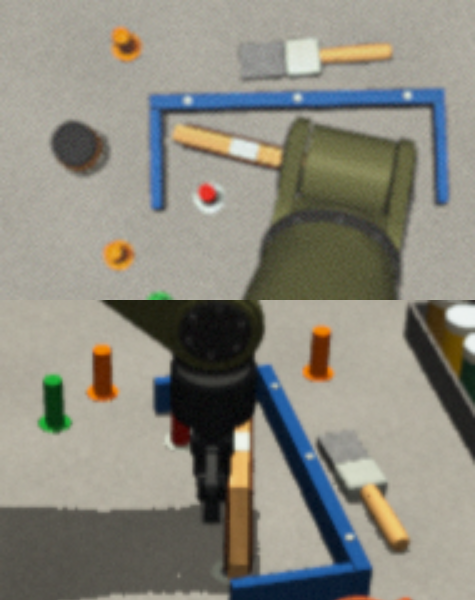

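The crops show the stick at θ≈15°, with end_a at top-crop (177,132) behind the post and end_b just reaching the mouth with room to the right cheek. I'll continue the swing.

Call:
jog_arm(
  plan="1 -0.008 -0.001 0.001 -3; 1 -0.008 -0.001 0 -3; 1 -0.008 -0.001 0 -3; 1 -0.008 -0.001 0 -3; 1 -0.007 -0.001 0 -3; 1 0 0 0 0",
)

```text
clock: 14.6
position: [617.9, -83.4, 12.7]
orientation: [-0.067, 3.12, -0.007]
wrist_force: [0.5, 0.1, 0.3]
grip_width: 0.1
```

```bash
python3 - <<'E'
from h import *
s=bot.snapshot('top'); a=cv2.resize(s['img'][150:270,210:400],None,fx=2.5,fy=2.5,interpolation=cv2.INTER_CUBIC)
t=bot.snapshot('side'); b=cv2.resize(t['img'][180:320,270:460],None,fx=2.5,fy=2.5)[:300]
cv2.imwrite('pics/c7.png',np.vstack([a,b])[:,:,::-1])
plan([(0,0,12,None,1000)])
try: stick('side')
except Exception as e: print(e)
E
```

```text
at rack [-58.9 -53. ] z 12.6 yaw -179.8 tilt [ 0.021 -0.004 -1.   ] F [-0.5 -0.3 -0.3] t 14.7 grip -0.1
1
1 -0.0591 0.0527 0.0006 0.0
stick score 0.57 size 97x30 centre [-37.6 -87.1] theta 4.1 a [-28.4  42.6] b [ -46.8 -216.8]
```

View pics/c7.png

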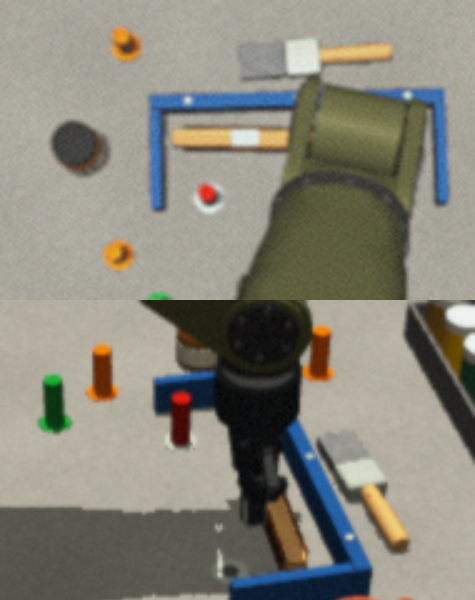

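The stick is nearly parallel to the rail, about 23 mm short, with end_a at top-crop (175,137). I'll move the fingers to its middle and push it home.

Call:
jog_arm(
  plan="1 0.012 0 0 0; 1 0 0.03 0 0; 1 0 0.03 0 0; 1 -0.008 0 0.001 0; 1 -0.005 0 0 0; 1 -0.006 0 0 0; 1 -0.006 0 0 0; 1 -0.005 0 0 0",
)

```text
clock: 15.8
position: [633.4, -23.5, 12.0]
orientation: [-0.057, 3.121, -0.007]
wrist_force: [-1.5, -0.4, -0.5]
grip_width: 0.1
```

```bash
python3 - <<'E'
from h import *
s=bot.snapshot('top'); a=cv2.resize(s['img'][150:270,210:400],None,fx=2.5,fy=2.5,interpolation=cv2.INTER_CUBIC)
t=bot.snapshot('side'); b=cv2.resize(t['img'][180:320,270:460],None,fx=2.5,fy=2.5)[:300]
cv2.imwrite('pics/c8.png',np.vstack([a,b])[:,:,::-1])
plan([(0,0,12,None,1000)])
E
```

```text
at rack [-40.6   6.3] z 12.1 yaw -180.1 tilt [ 0.021 -0.004 -1.   ] F [-0.   0.4 -0.3] t 15.9 grip -0.0
1
1 -0.0406 -0.0063 0.0001 0.0
```

View pics/c8.png

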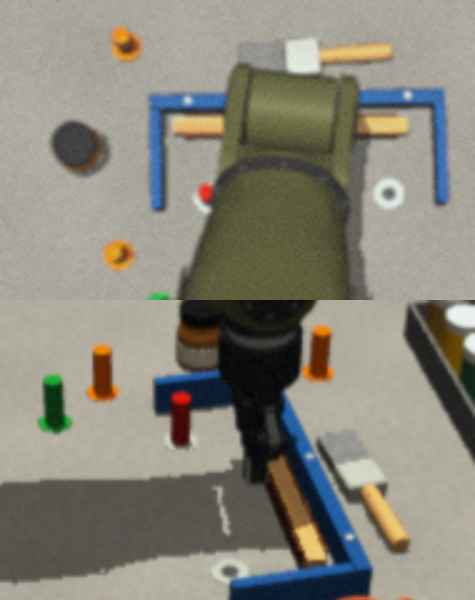

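The stick is parallel and about 5 mm from the rail. I've used all 12 views, so from here I'll work from numbers: small steps until contact force shows.

Call:
jog_arm(
  plan="1 -0.003 0 0 0; 1 -0.003 0 0 0; 1 -0.002 0 0 0",
)

```text
clock: 16.27
position: [639.5, -23.2, 11.9]
orientation: [-0.057, 3.127, -0.007]
wrist_force: [-27.9, -1.8, 18.2]
grip_width: 0.3
```

Call:
jog_arm(
  plan="1 0.006 0 0 0; 1 0.03 0 0 0; 1 0.04 0 -0.03 0; 1 0.05 0 -0.06 0; 1 0.06 0 -0.06 0; 1 0.06 0 0 0; 1 0.06 0 0 0; 1 0 0 0 0",
)

```text
clock: 17.27
position: [351.2, -32.9, 133.1]
orientation: [-0.058, 3.121, -0.009]
wrist_force: [-0.7, 0.6, 0.1]
grip_width: -0.4
```

```bash
python3 - <<'E'
from h import *
s=stick()
img=cv2.cvtColor(s['img'],cv2.COLOR_RGB2HSV).astype(int)
o,du,dv=None,None,None
# sample profile along rack x at several y: print hue/sat/val classification (B blue, W wood, . other)
K=np.array([[s['fx'],0,s['cx']],[0,s['fy'],s['cy']],[0,0,1]]); W=np.linalg.inv(np.array(s['world_from_camera']))
rv=cv2.Rodrigues(W[:3,:3])[0]
def px(x,y,z): return cv2.projectPoints(np.r_[r2w((x,y)),z][None],rv,W[:3,3],K,np.array(s['dist']))[0][0,0]
f=s['img'].astype(np.float32)
for y in (-115,-90,-60,-20,20,60,100,120):
    row=[]
    for x in range(-60,22,3):
        c=px(x,y,22); v=cv2.getRectSubPix(f,(1,1),(float(c[0]),float(c[1])))[0,0]
        row.append('B' if v[2]>v[0]+25 else 'W' if v[0]>v[2]+35 else 'd' if v.sum()<220 else '.')
    print(y,''.join(row))
D=s['depth']
for y in (-120,-60,0,60,120):
    print(y,[int(round(world(s,*px(x,y,22)[::-1])[2])) for x in range(-48,6,4)])
plan([(0,0,12,None,1000)])
E
```

```text
stick score 0.57 size 29x260 centre [-14.3   9.2] theta -0.1 a [-14.6 139.2] b [ -14.1 -120.8]
-115 .............WWWWWWW.BBBBBBB
-90 ............WWWWWWWWWdBBBBBB
-60 ............WWWWWWWWW.BBBBB.
-20 ............WWWWWWWWWBBBBBB.
20 ............WWWWWWWWWBBBBBB.
60 .....................BBBBBB.
100 ............WWWWWWWW.BBBBBB.
120 ............WWWWWWWWdBBB.BB.
-120 [4, 2, -2, 0, -2, 1, 3, 20, 20, 19, 21, 5, 21, 36]
-60 [-1, 3, -4, -5, 2, 18, 20, 22, 20, 22, 20, 21, 26, 35]
0 [2, -1, -1, -3, 3, 11, 22, 26, 18, 21, 21, 22, 26, 42]
60 [5, -1, 0, 4, -2, 12, 22, 18, 24, 18, 20, 24, 28, 35]
120 [2, -1, 1, -1, -2, 20, 27, 21, 24, 27, 19, 18, 33, 43]
at rack [-319.9    7.1] z 133.7 yaw -180.0 tilt [ 0.022 -0.006 -1.   ] F [0.3 0.7 0.5] t 17.38 grip 0.5
1
1 -0.3200 -0.0068 0.1217 0.0
```

Call:
jog_arm(
  plan="1 -0.06 0 -0.03 0; 1 -0.06 0 -0.03 0; 1 -0.06 0 0 0; 1 -0.06 0 0 0; 1 -0.06 0 0 0; 1 -0.06 0 0 0; 1 -0.02 0 0 0; 1 0 0 0 0",
)

```text
clock: 18.38
position: [738.4, -16.6, 192.3]
orientation: [-0.061, 3.119, -0.009]
wrist_force: [-0.4, 1.1, -0.0]
grip_width: -0.2
```

```bash
python3 - <<'E'
from h import *
s=bot.snapshot('wrist'); save(s,'w9.png')
K=np.array([[s['fx'],0,s['cx']],[0,s['fy'],s['cy']],[0,0,1]]); W=np.linalg.inv(np.array(s['world_from_camera']))
rv=cv2.Rodrigues(W[:3,:3])[0]
def px(x,y,z): return cv2.projectPoints(np.r_[r2w((x,y)),z][None],rv,W[:3,3],K,np.array(s['dist']))[0][0,0]
print('px of origin',px(0,0,22),px(-110,-150,40),px(-110,150,40), 'cam rack',w2r(np.array(s['world_from_camera'])[:3,3]),s['world_from_camera'][2][3])
f=s['img'].astype(np.float32)
for y in (-125,-115,-105,-60,-30,30,60,100,125,130,135):
    row=''
    for x in np.arange(-40,12,1.):
        c=px(x,y,22); v=cv2.getRectSubPix(f,(1,1),(float(c[0]),float(c[1])))[0,0]
        row+='B' if v[2]>v[0]+15 else 'W' if v[0]>v[2]+50 else 'd' if v.sum()<240 else '.'
    print(f'{y:5d}',row)
plan([(0,0,12,None,1000)])
r=bot.regions_of('wrist','stick')
if r:
    m=r[0]['mask']; P=np.array([w2r(world(s,a,b,22)) for a,b in np.argwhere(m)],np.float32); print(cv2.minAreaRect(P))
E
```

```text
px of origin [309.9206124  124.53899874] [ 54.79033751 -67.68920939] [560.52383058 -68.22729778] cam rack [-21.2525751   10.04085494] 332.83717448680284
 -125 ...........................................BBBBBBBBB
 -115 ......................WWWWWWWWWWWWWWWWWW...BBBBBBBBB
 -105 ...................WWWWWWWWWWWWWWWWWWWWWWWWWdBBBBBBB
  -60 ..................dWWWWWWWWWWWWWWWWWWWWWWWWWBBBBBBBB
  -30 ..................dWWWWWWWWWWWWWWWWWWWWWWWWdBBBBBBBB
   30 .................dWWWdWWWWWWWWWWWWWWWWWWWWWdBBBBBBBB
   60 ..................WWW...................WWWdBBBBBBBB
  100 .................WWWWWWWWWWWWWWWWWWWWWWWWWWdBBBBBBBB
  125 .....................WWWWWWWWWWWWWWWWWW...BBBBBBB...
  130 .....................WWWWWWWWWWWWWWWWWW...BBBBBBBBBB
  135 .....................WWWWWWWWWWWWWWWWWW...BBBBBBBBBB
at rack [63.6  9.1] z 192.3 yaw -180.0 tilt [ 0.021 -0.005 -1.   ] F [-0.3  0.2 -0.5] t 18.43 grip -0.0
1
1 0.0636 -0.0090 0.1803 0.0
((-9.84306812286377, 6.6728973388671875), (25.90272331237793, 258.6234130859375), 0.4029802978038788)
```

The wrist profile shows wood meeting blue with no gap along the whole length, with the stick's front and the rail parallel. Last I'll check the bystanders, then hand in.

```bash
python3 - <<'E'
from h import *
a=cv2.imread('pics/top0.png')[:,:,::-1]
s=bot.snapshot('top'); S=bot.snapshot('side')
for cam,sn,n in [('top',s,'jar'),('top',s,'mug'),('top',s,'can'),('top',s,'blank'),('side',S,'jar'),('side',S,'mug'),('side',S,'can'),('side',S,'stick')]:
    r=bot.spot_in(cam,n); print(cam,n,[(round(d['score'],2),np.round(d['point'],0)) for d in r[:1]])
d=np.abs(a.astype(int)-s['img']).sum(2).astype(np.float32); m=(cv2.blur(d,(5,5))>90).astype(np.uint8)
n,l,st,ce=cv2.connectedComponentsWithStats(m); print([x.tolist() for x in st[1:] if x[4]>30])
print(bot.get_state()['wrist_force'].round(1)); print(bot.hand_in())
E
```

```text
top jar [(0.69, array([206., 240.]))]
top mug [(0.83, array([196., 420.]))]
top can [(0.79, array([235., 488.]))]
top blank []
side jar [(0.77, array([191., 349.]))]
side mug [(0.86, array([315., 413.]))]
side can [(0.92, array([389., 392.]))]
side stick [(0.64, array([256., 383.]))]
[[104, 103, 280, 377, 36726], [0, 392, 182, 88, 9975], [302, 400, 25, 11, 157], [342, 419, 24, 61, 741], [301, 427, 40, 28, 616], [267, 449, 37, 31, 512]]
[0.5 1.  1. ]
the job is handed in; nothing more can be done
None
```

The stick is put away: it lies flush along the rack's back rail with the white-patched end (end_a) tucked behind the red post. I handed the job in at about 18.6 s.

I pushed with closed fingers only, so the stick was never pinched or lifted:
1. I slid the stick along its length until end_a cleared the post.
2. I turned it to about 33° and pushed end_b so that end_a slid in behind the post.
3. I swung end_b in past the right cheek.
4. I pressed the middle against the rail, which gave about 28 N on contact, then backed off.

**Last checks:**
- **Fit:** The wrist camera showed the stick's wood meeting the rail with no gap wider than about 1 mm at every point checked along its full-width part, and the two running parallel. In rack coordinates the ends lie at about y +138 and −121 mm.
- **Camera offset:** The top camera put the stick's centre at x −14.3 mm and the wrist camera at −9.8 mm, where flush would be −13. I take the difference to be calibration and my fit of the rack's pose.
- **Other objects:** The jar, mug and can showed no shift beyond the networks' scatter (up to 5 px) in either view.
- **Not confirmed:**
  - The blank went undetected in the last top picture.
  - I did not check the brush, handset or paddle individually.
  - The before/after picture comparison was of little use, because the arm filled much of the changed area.
- **Robot:** It ended about 190 mm above the table, touching nothing.

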